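Clear the base frame and stack the next frame

TASK

Take the hand sweeper by its grip and sweep the three chalk blocks off the base frame's deck into the grey tray, never touching the chalk with the gripper, then stand the sweeper upright on the table again and let go. Then pick up the other frame by its yellow bar and lower all four posts into the base's corner sockets, fully home and level, before letting go; leave the other things on the table where they are.

Things in the scene. Friction and masses are not known exactly. Their poses are not given: they have to be found in the camera images.
- base: The base frame, fixed: blue corner sockets, pale wooden deck, aluminium side rails. Origin: centre of its underside, on the work surface; z up. Deck top 50 mm above the work surface, 190 mm long along x, open at both x ends (edges at x = -95, +95 mm). The clear channel on it is 150 mm wide in y, between rails 12 mm high and the four corner sockets.
- base_socket (a point): Centre of the floor of the base's socket at its +x, +y corner. Sockets are centred at x = +-75, y = +-90 mm from the base's origin: square cups, 22 mm wide inside, 30 mm outside, 20 mm deep, floor 50 mm and rim 70 mm above the work surface.
- frame_grip (a point): The upper frame, loose, about 0.5 kg, balanced; this point is the centre of its yellow carrying bar, 137 mm above the feet's tips, 37 mm above its deck. Bar along the frame's y, 110 mm long (90 clear between uprights), 14 mm thick, 22 mm high, 26 mm gap below. z up. It starts standing on the table. Fully home this point is 187 mm above the table, straight above the base's origin.
- frame_foot (a point): Tip of the frame's foot at its +x, +y corner. Deck 180 mm (x) by 210 mm (y) on four round posts, 18 mm diameter, at x = +-75, y = +-90 mm from the middle; feet taper to 8 mm over their last 10 mm. Four empty blue sockets rise 20 mm above the deck's corners. Frame and base fit either way round (half turn).
- sweeper_grip (a point): The hand sweeper, loose, about 0.2 kg: dark wooden block 130 mm long (y), 36 mm thick (x), 30 mm high, with an upright grip plate on top, 90 mm long (y), 18 mm thick (x), from 30 to 85 mm above the underside. This point is the middle of the grip plate, 60 mm above the underside. z up. It starts standing on the table.
- tray: The grey open catch tray, fixed, 120 mm (x) by 170 mm (y) outside, walls 4 mm thick and 36 mm high. Origin: centre of its underside, on the table. It lies against one of the base's two open ends (base's +x or -x, it varies), 2 mm from the deck's edge, axes parallel to the base's.
- tin: A closed flat white tin, fixed, 120 by 170 mm, 26 mm high, at the base's other open end. Not part of the job. Origin: centre of its underside.
- chalk_blue_mid (a point): A blue tailor's chalk block, loose, 60 mm (its x) by 25 mm by 18 mm high, 35 g; this point is its centre. It starts lying on the base's deck.
- chalk_red_mid (a point): A red tailor's chalk block, loose, 60 mm (its x) by 25 mm by 18 mm high, 35 g; this point is its centre. It starts lying on the base's deck.
- chalk_yellow_mid (a point): A yellow tailor's chalk block, loose, 60 mm (its x) by 25 mm by 18 mm high, 35 g; this point is its centre. It starts lying on the base's deck.
- spool: Bystander, loose: wooden thread spool with blue thread, 44 mm across, 60 mm tall. Origin: centre of its underside. Leave alone.
- jar: Bystander, loose: amber glass jar with white cap, 56 mm across, 70 mm tall. Origin: centre of its underside. Leave alone.
There are look-alikes about, which are no part of the job. Of the things that look like the part that bears sweeper_grip, the smaller one is meant.

How it is judged (in metres and radians):
On the way, in this order (a step that is already met when the one before it is completed fails the run):
1. all three chalk blocks lie in the tray (x of chalk_blue_mid in the frame of tray between -0.062 and 0.062 m and y of chalk_blue_mid in the frame of tray between -0.087 and 0.087 m and z of chalk_blue_mid in the frame of tray between 0 and 0.045 m and x of chalk_red_mid in the frame of tray between -0.062 and 0.062 m and y of chalk_red_mid in the frame of tray between -0.087 and 0.087 m and z of chalk_red_mid in the frame of tray between 0 and 0.045 m and x of chalk_yellow_mid in the frame of tray between -0.062 and 0.062 m and y of chalk_yellow_mid in the frame of tray between -0.087 and 0.087 m and z of chalk_yellow_mid in the frame of tray between 0 and 0.045 m), for 0.2 s.
2. the sweeper stands upright on the table, let go (height (world z) of sweeper_grip below 0.068 m and angle between sweeper_grip's own z axis and vertical below 0.1 rad and distance between the grasp point and sweeper_grip above 0.05 m), for 0.2 s.
3. the frame, still in the gripper, has all four feet at least 10 mm inside the base's sockets (x of frame_grip in the frame of base between -0.006 and 0.006 m and y of frame_grip in the frame of base between -0.006 and 0.006 m and z of frame_grip in the frame of base below 0.197 m and angle between frame_grip's own z axis and vertical below 0.04 rad and angle between the y axis of frame_grip and the y axis of base, either way round below 0.06 rad and distance between the grasp point and frame_grip below 0.04 m), for 0.05 s.
At the end, for the whole second after the job is handed in: Frame in the base: bar centre within 6 mm (x, y) of the base's centre, at most 3 mm above fully home, tilt < 0.04 rad, turned < 0.06 rad (either way round); all chalk in the tray; sweeper upright (0.1 rad) on the table, grip below 68 mm; gripper 50 mm clear of bar and grip (all of step 1 and all of step 2 and x of frame_grip in the frame of base between -0.006 and 0.006 m and y of frame_grip in the frame of base between -0.006 and 0.006 m and z of frame_grip in the frame of base below 0.19 m and angle between frame_grip's own z axis and vertical below 0.04 rad and angle between the y axis of frame_grip and the y axis of base, either way round below 0.06 rad and distance between the grasp point and frame_grip above 0.05 m); the robot touches nothing.
It fails at once if the gripper touches a chalk block (contact force between the fingers and chalk_blue above 0.5 N or contact force between the fingers and chalk_red above 0.5 N or contact force between the fingers and chalk_yellow above 0.5 N).
It fails at once if a bystander is shifted by more than 30 mm (distance of any of spool, jar from where it was at the start of the episode above 0.03 m).
It also fails if it takes over 67 s, if anything falls off the work surface, if the arm or the gripper's body presses on something with over 40 N, if the wrist force passes 120 N, or if a joint passes its speed limit or range.

ROBOT

A 6-joint arm with a two-finger parallel gripper is mounted at the origin on the work surface. World frame = base frame: x ahead of the robot, y to its left, z up, the work surface at z = 0. Lengths are in mm, angles in degrees, forces in N, time in s.
With the tool pointing down it reaches from about 350 to 850 mm from the base axis. Payload 8.1 kg.
Tool frame: the origin (TCP) lies on the front face of the gripper's body, between the roots of the fingers; the fingertips stand r.finger_overhang ahead of it and the grasp point (between the pads) lies 54 mm ahead of it (r.finger_overhang is the distance from the TCP to the fingertips, in mm); y points along the fingers, z is the direction in which the jaws open and shut, and the axes are right-handed (so a half turn about y gives the same grasp; the last joint's range is limited). The gripper opens to 85 mm and grips with 20 to 120 N. Pads are 22 mm wide; open, the fingers measure 114 mm over their backs; the gripper's body (76 mm by 85 mm) begins 54 mm behind the grasp point. The pads swing forward as they close: fully open they stand 13 mm farther back than shut.
Start: joints at [65.466, 7.471, 85.268, -0, 87.261, -4.893], TCP at [201.654, 565.103, 303.892] pointing down, gripper open.
Joint ranges: [-169.43, 169.43], [-51.17, 129.36], [1.28, 143.12], [-76.62, 256.62], [0, 156.53], [-152.29, 152.29]. Speed limits (degrees/s): [136.94, 136.94, 159.86, 180, 180, 180].

INTERFACE

Orientations are given as [roll, pitch, yaw] about the fixed x, y, z axes, in that order (R = Rz(yaw) Ry(pitch) Rx(roll)).
In Python, from bench import r gives the robot as it stands. The module is installed in compiled form; this text tells all that it offers.
- The arm moves only by the tool arm_command, never from a script. Its argument "increments" is a list of rows, each a list of 6 numbers: the shift along the tool's x, y, z in m, then the turn, a rotation vector about the tool's x, y, z in rad. In form: [[tx, ty, tz, wx, wy, wz], ...]. A call has exactly 10 rows; each row is the pose to reach, as a shift and turn from the pose commanded when the call began, along the tool's axes at that moment; what a row does not reach only later rows make up. A row lasts 1/8 s, in which the tool goes at most 62.5 mm and 10.7 degrees, less where a joint would pass 70% of its speed; a pose out of reach is approached as far as the arm can. A call with a gripper value outside its range is refused whole. "jaw" is the gripper's target within -1 to 1 (shut at 1, half-way at 0, fully open at -1), set as the call begins (left out, the last holds). The fingers move at their own pace and stop on an object; "force" is the grip in N (left out, the last holds). Time passes only in rows, so rows that repeat a pose let the fingers close, or fill a call up. It gives the time, the measured TCP pose, the force and the opening at its end, in the units of the state.
- r.sense(): the state, without advancing time (a new reading comes with each control period).
- r.snapshot(name): name is "scene" or "top" or "wrist"; returns the picture (420x560x3 uint8, red, green, blue); there is no depth.
- r.camera_model(name): a dict with "intrinsics" (3x3 intrinsics, pixels), "cam_to_world" (4x4, takes a point from camera to world coordinates). Camera axes: x right, y down, z forward; pixel columns grow to the right and rows downward; lengths in mm; the calibration is good to about 2 mm. A picture is of the moment at which its call begins: read the wrist's pose just before it. camera_model takes no time and is no camera call; for the wrist camera it gives the pose at the moment of the call.
- r.hand_in(): hands the job in, once; it reports no verdict.
Trained networks look in the newest picture that a camera, given by its name, has taken for a name from the list of things; names that differ only in an ending like _2 or _b are one class to them, and where a whole thing is asked for, a point or a joint stands for the part that bears it (a point fixed in the world has none). Each returns a list of dicts, best first, with "conf" (0 to 1); they miss things now and then, are a little off and sometimes report something else, mostly with a low value. They report only what shows in the picture. A call takes as long as a camera call. They do not tell look-alikes from the thing itself.
- r.trace(camera, target): "mask" (420x560 bool, what is visible of it) and "position" ([column, row] in pixels, amid what is visible of it).
- r.spot_point(camera, target): "position" ([column, row] in pixels: a listed point, or the origin of a listed thing).
The state is a dict: "time": time; "joint_pos": joint angles; "qd": joint speeds; "joint_efforts": joint torques, N m; "tool_pos": TCP position; "tcp_rot": TCP orientation; "ft_force": force on the tool from outside, world axes, zero at the start; "wrist_torque": the same for the moment, N m; "finger_gap": finger opening in mm.
Only numpy, scipy, OpenCV 4.12 (cv2) and the standard library are available. Lean on these libraries where they do the work, as an engineer would, in place of code of your own. Each camera call takes 0.05 s, during which the arm holds its last target.

## Working session

There is one attempt and no reset: what is moved stays moved. The work goes in short steps, Python scripts to look and compute and a tool call to move; the robot and the scene stay as the last step left them, time stands still between calls to the robot, and variables do not carry over. Pictures are saved under pics/ and viewed, and the job is handed in when it is done.

Besides the shell and the picture viewer there is one more tool, called after "Request:" as name(argument=value, ...), one argument or row to a line, values as JSON. arm_command: Moves the arm, as the interface text tells. Its arguments: {"type":"object","properties":{"increments":{"type":"array","items":{"type":"array","items":{"type":"number"}}},"jaw":{"type":"number"},"force":{"type":"number"}},"required":["increments"]}

```bash
mkdir -p pics; python3 - <<'E'
from bench import r
import cv2
s=r.sense(); print(s, r.finger_overhang)
for n in ["scene","top","wrist"]:
    im=r.snapshot(n); cv2.imwrite(f"pics/{n}0.png",im[:,:,::-1])
    print(n,r.camera_model(n))
E
```

```text
{'time': 0.0, 'joint_pos': array([ 6.54653627e+01,  7.51685131e+00,  8.53305520e+01,  2.57234741e-03,
        8.72616816e+01, -4.89395549e+00]), 'qd': array([-0.00846566,  0.08356515,  0.01387364, -0.03321006, -0.01920636,
        0.04854155]), 'joint_efforts': array([ 1.08987944e-03, -5.69413126e+01, -5.00537968e+01, -1.66920868e-04,
        1.52138004e-02,  3.61003652e-05]), 'tool_pos': array([201.47110675, 564.71346694, 302.81393708]), 'tcp_rot': array([-9.01084680e+01,  1.18660281e-02, -1.96408183e+01]), 'ft_force': array([-0.50349015,  0.12269155, -0.77397033]), 'wrist_torque': array([ 0.00141605,  0.02398212, -0.06140512]), 'finger_gap': 85.66664294608823} 72.6
scene {'intrinsics': array([[467.22117028,   0.        , 283.48959153],
       [  0.        , 467.22117028, 215.53907685],
       [  0.        ,   0.        ,   1.        ]]), 'cam_to_world': array([[ 1.21388270e-01,  7.27272725e-01, -6.75528882e-01,
         1.41837683e+03],
       [ 9.92515362e-01, -7.97808466e-02,  9.24568741e-02,
        -6.07505155e+01],
       [ 1.33470966e-02, -6.81695973e-01, -7.31513811e-01,
   
[... 475 characters left out ...]
  [ 3.61341624e-03, -1.68963324e-01, -9.85615715e-01,
         1.11971390e+03],
       [ 0.00000000e+00,  0.00000000e+00,  0.00000000e+00,
         1.00000000e+00]])}
wrist {'intrinsics': array([[334.77389639,   0.        , 282.37734076],
       [  0.        , 334.77389639, 215.56102031],
       [  0.        ,   0.        ,   1.        ]]), 'cam_to_world': array([[ 3.34644069e-01,  9.03811017e-01,  2.66718941e-01,
         1.34289771e+02],
       [ 9.42343845e-01, -3.20601377e-01, -9.59314045e-02,
         5.89528392e+02],
       [-1.19340056e-03,  2.83443828e-01, -9.58988098e-01,
         3.73049715e+02],
       [ 0.00000000e+00,  0.00000000e+00,  0.00000000e+00,
         1.00000000e+00]])}
```

View pics/scene0.png

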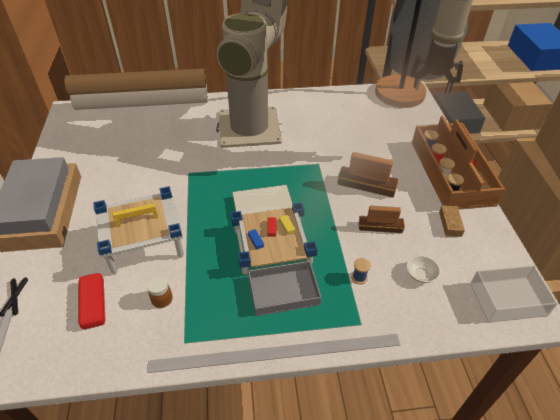

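View pics/top0.png

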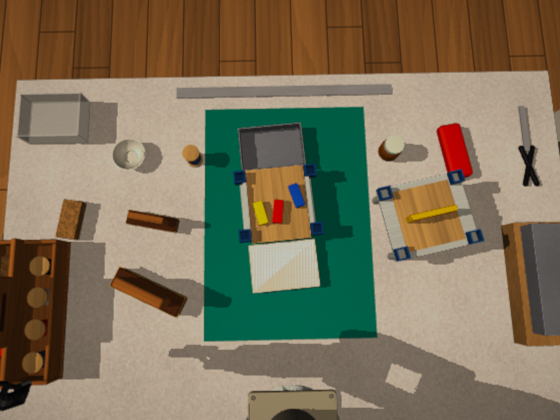

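View pics/wrist0.png

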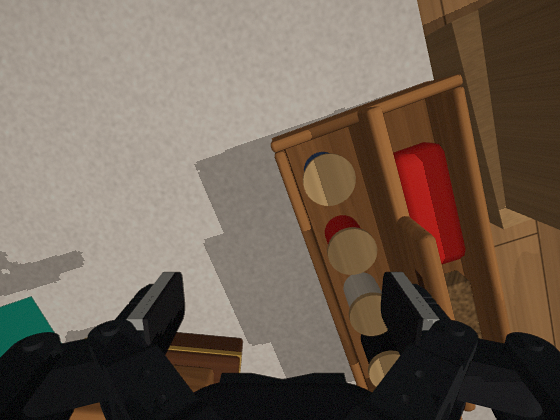

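```bash
cat > h.py <<'E'
import numpy as np,cv2
from bench import r
def ray(cam,px,M=None):
    M=M or r.camera_model(cam); K=M["intrinsics"];T=M["cam_to_world"]
    d=T[:3,:3]@np.linalg.solve(K,np.array([px[0],px[1],1.0])); return T[:3,3],d
def atz(cam,px,z,M=None):
    o,d=ray(cam,px,M); return o+d*(z-o[2])/d[2]
def proj(cam,p,M=None):
    M=M or r.camera_model(cam); K=M["intrinsics"];T=M["cam_to_world"]
    c=T[:3,:3].T@(np.asarray(p,float)-T[:3,3]); u=K@c; return u[:2]/u[2]
E
python3 - <<'E'
from h import *
np.set_printoptions(precision=1,suppress=True)
Z=dict(base=0,base_socket=50,frame_grip=137,frame_foot=0,sweeper_grip=60,tray=0,tin=0,chalk_blue_mid=59,chalk_red_mid=59,chalk_yellow_mid=59,spool=0,jar=0)
for n in Z:
  for c in ["scene","top"]:
    for d in r.spot_point(c,n)[:3]:
        print(n,c,np.array(d["position"]),round(d["conf"],2),atz(c,d["position"],Z[n]))
for n in ["base","sweeper_grip","frame_grip"]+["chalk_%s_mid"%k for k in("blue","red","yellow")]:
  for d in r.trace("top",n)[:2]:
    m=d["mask"].astype(np.uint8); print(n,d["position"],round(d["conf"],2),m.sum(),cv2.minAreaRect(cv2.findNonZero(m)))
print(r.sense()["time"])
im=cv2.imread("pics/top0.png")
a=cv2.resize(im[180:330,90:230],None,fx=4,fy=4,interpolation=cv2.INTER_CUBIC)
cv2.imwrite("pics/sw0.png",a)
a=cv2.resize(im[110:310,220:340],None,fx=3,fy=3,interpolation=cv2.INTER_CUBIC);b=cv2.resize(im[150:350,370:490],None,fx=3,fy=3,interpolation=cv2.INTER_CUBIC)
cv2.imwrite("pics/bf0.png",np.hstack([a,b]))
E
```

```text
base scene [269.  247.9] 0.85 [578.7  14.2   0. ]
base top [276.6 206. ] 0.69 [573.   26.1   0. ]
base top [376.  200.3] 0.51 [ 582.8 -240.     0. ]
base_socket scene [308.3 246.9] 0.61 [627.4 117.5  50. ]
base_socket top [239.7 176.9] 0.96 [642.2 120.1  50. ]
frame_grip scene [131.6 213.1] 0.56 [ 531.7 -344.2  137. ]
frame_grip top [433.8 213.6] 0.68 [ 522.7 -338.7  137. ]
frame_foot scene [181.  257.1] 0.88 [ 584.3 -233.9    0. ]
frame_foot top [375.5 199.1] 0.6 [ 586.1 -238.9    0. ]
sweeper_grip scene [370.  166.5] 0.89 [330.9 363.6  60. ]
sweeper_grip scene [384.9 212.1] 0.67 [531.6 357.1  60. ]
sweeper_grip top [148.8 218.2] 0.85 [538. 348.  60.]
sweeper_grip top [143.3 291.6] 0.61 [357.4 356.4  60. ]
sweeper_grip top [283.1 267.3] 0.38 [408.6  14.4  60. ]
tray scene [283.  290.7] 0.84 [727.5  36.4   0. ]
tray scene [264.7 204.6] 0.27 [405.2  18.3   0. ]
tray top [269.5 148.6] 0.61 [732.4  41.8   0. ]
tray top [278.3 204.5] 0.27 [576.9  21.5   0. ]
tin scene [262.9 206.2] 0.83 [411.5  12.1   0. ]
tin top [285.3 265.7] 0.77 [414.7   7.1   0. ]
chalk_blue_mid scene [254.5 237.5] 
[... 972 characters left out ...]
(74.78312683105469, 22.95885467529297), 25.70995330810547)
frame_grip [427.4, 216.5] 0.93 6614 ((426.4909362792969, 215.37974548339844), (76.29639434814453, 99.01286315917969), 76.23921203613281)
chalk_blue_mid [295.7, 197.2] 0.61 222 ((296.5344543457031, 195.58619689941406), (23.397611618041992, 9.841852188110352), 68.19859313964844)
chalk_red_mid [279.6, 210.8] 0.77 227 ((278.0, 211.5), (23.0, 10.0), 90.0)
chalk_red_mid [428.2, 214.2] 0.16 6525 ((426.9820861816406, 215.53024291992188), (76.67347717285156, 97.3631362915039), 75.61860656738281)
chalk_yellow_mid [263.2, 210.7] 0.69 267 ((260.45001220703125, 212.85000610351562), (25.298221588134766, 11.067972183227539), 71.56504821777344)
1.65
```

View pics/sw0.png

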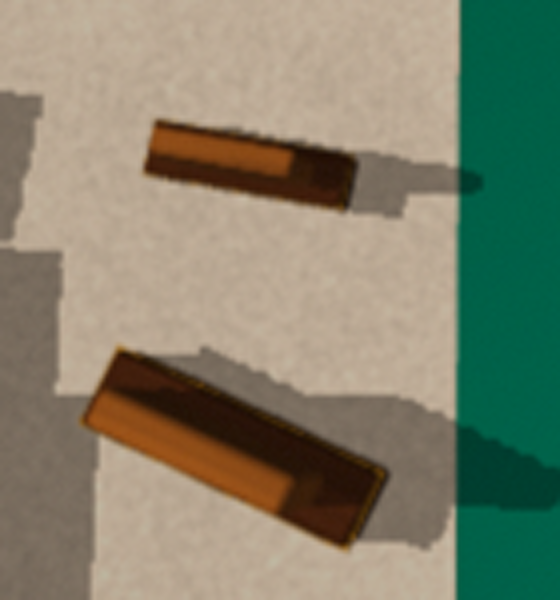

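View pics/bf0.png

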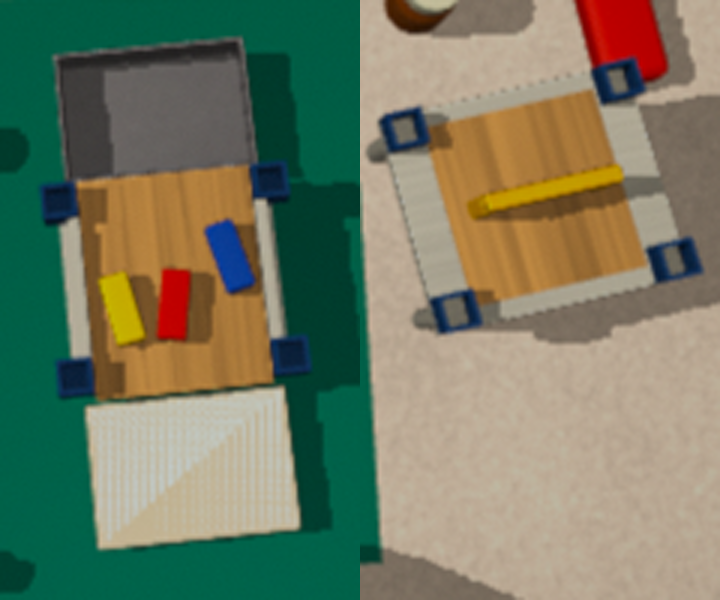

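```bash
cat >> h.py <<'E'
from scipy.optimize import least_squares
def rect(cx,cy,yaw,pts):
    c,s=np.cos(yaw),np.sin(yaw); pts=np.asarray(pts,float)
    return np.c_[cx+c*pts[:,0]-s*pts[:,1], cy+s*pts[:,0]+c*pts[:,1], pts[:,2]]
E
python3 - <<'E'
from h import *
np.set_printoptions(precision=1,suppress=True)
im=cv2.imread("pics/top0.png"); hsv=cv2.cvtColor(im,cv2.COLOR_BGR2HSV)
m=((hsv[...,0]>100)&(hsv[...,0]<125)&(hsv[...,1]>120)&(hsv[...,2]>30)).astype(np.uint8)
n,l,st,ce=cv2.connectedComponentsWithStats(m)
for i in range(1,n):
    if st[i,4]>30: print(ce[i],st[i],cv2.minAreaRect(np.argwhere(l==i)[:,::-1].astype(np.int32)))
im=cv2.imread("pics/scene0.png"); hsv=cv2.cvtColor(im,cv2.COLOR_BGR2HSV)
print()
m=((hsv[...,0]>100)&(hsv[...,0]<125)&(hsv[...,1]>120)&(hsv[...,2]>30)).astype(np.uint8)
n,l,st,ce=cv2.connectedComponentsWithStats(m)
for i in range(1,n):
    if st[i,4]>30: print(ce[i],st[i])
E
```

```text
[309.8 169.9] [304 164  12  13 139] ((309.5, 170.0), (12.0, 11.0), 90.0)
[239.1 176.9] [234 171  12  13 130] ((239.5, 177.0), (12.0, 11.0), 90.0)
[455.6 176.7] [448 170  17  14 113] ((455.6500244140625, 176.45001220703125), (12.016654014587402, 14.23024845123291), 71.56504821777344)
[296.2 195. ] [289 184  16  23 219] ((296.21917724609375, 194.91778564453125), (22.940065383911133, 9.597373962402344), 69.44395446777344)
[384.7 192.9] [377 186  16  14  92] ((384.4412536621094, 192.76467895507812), (11.884244918823242, 13.581995010375977), 75.96376037597656)
[316.7 228. ] [311 222  13  13 146] ((317.0, 228.0), (12.0, 12.0), 90.0)
[244.5 235.3] [239 230  12  12 134] ((244.5, 235.5), (11.0, 11.0), 90.0)
[479.3 235.3] [474 230  10  12  57] ((478.5825500488281, 235.27523803710938), (11.589699745178223, 6.321653842926025), 73.3007583618164)
[469.4 237.6] [466 232  10  12  53] ((469.7000732421875, 237.90000915527344), (12.074767112731934, 5.81377649307251), 63.43495178222656)
[401.8 253.9] [394 247  16  14  85] ((401.6058654785156, 253.47647094726562), (11.605780601501465, 14.20894718170166), 77.47119140625)

[537.   45.2] [ 509   23   51   47 1970]
[165.3 192.7] [161 187  10  12  83]
[ 99.7 206.8] [ 94 201  12  12 103]
[235.2 217.5] [231 212  10  14 103]
[173.6 226.9] [169 225  10   6  39]
[175.2 233.7] [170 231  11   6  43]
[255.5 238.6] [249 230  14  19 160]
[103.6 247. ] [ 98 241  13  13 109]
[311.7 249.7] [306 242  11  14  80]
[243.7 259. ] [238 252  12  15 141]
```

```bash
cat >> h.py <<'E'
def fitpose(cam,px,local,x0,M=None):
    M=M or r.camera_model(cam)
    f=lambda p:(np.array([proj(cam,q,M) for q in rect(p[0],p[1],p[2],local)])-px).ravel()
    s=least_squares(f,x0,x_scale=[100,100,1]); return s.x*[1,1,180/np.pi],np.sqrt((s.fun**2).mean()),s.fun.reshape(-1,2)
E
python3 - <<'E'
from h import *
np.set_printoptions(precision=2,suppress=True)
L=lambda z:[[75,90,z],[75,-90,z],[-75,90,z],[-75,-90,z]]
for z in (64,68,70): print(fitpose("top",np.array([[239.3,177],[309.7,169.9],[244.5,235.4],[316.8,228]]),L(z),[577,20,.1]))
for z in (58,64): print(fitpose("scene",np.array([[311.7,249.7],[243.7,259]]),[[75,90,z],[75,-90,z]],[577,20,.1]))
F=np.array([[384.5,192.8],[455.6,176.5],[401.7,253.7],[474.2,236.4]])
for z in (112,116,120): print(fitpose("top",F,L(z),[527,-341,.2]))
S=np.array([[175,230.3],[103.6,247],[165.3,192.7],[99.7,206.8]])
for z in (110,114): print(fitpose("scene",S,L(z),[527,-341,.2]))
# sweeper candidates
for k,z in (("top",15),):
  d=[d for d in r.trace("top","sweeper_grip") if abs(d["position"][1]-219)<15][0]
  m=d["mask"].astype(np.uint8); b=cv2.boxPoints(cv2.minAreaRect(cv2.findNonZero(m))); print(b)
E
```

```text
(array([571.12,  24.21,   4.65]), np.float64(0.09650472261460008), array([[ 0.02, -0.06],
       [-0.07,  0.04],
       [ 0.2 , -0.  ],
       [-0.15,  0.03]]))
(array([570.39,  24.28,   4.65]), np.float64(0.10457961240378882), array([[-0.12, -0.17],
       [ 0.05, -0.09],
       [ 0.07,  0.12],
       [ 0.  ,  0.12]]))
(array([570.03,  24.31,   4.65]), np.float64(0.15304702187049754), array([[-0.2 , -0.22],
       [ 0.11, -0.15],
       [ 0.01,  0.18],
       [ 0.08,  0.17]]))
(array([575.26,  27.33,   3.34]), np.float64(0.5419872599436454), array([[-0.75,  0.21],
       [ 0.74, -0.12]]))
(array([579.91,  26.74,   3.37]), np.float64(0.39701614701105886), array([[-0.55,  0.16],
       [ 0.54, -0.09]]))
(array([ 524.67, -336.78,   11.87]), np.float64(0.12054326365225612), array([[-0.12,  0.11],
       [ 0.07,  0.  ],
       [-0.17, -0.08],
       [ 0.22, -0.03]]))
(array([ 524.09, -335.28,   11.88]), np.float64(0.2217851942673029), array([[-0.3 ,  0.01],
       [ 0.18, -0.16],
       [-0.28,  0.07],
       [ 0.4 ,  0.04]]))
(array([ 523.51, -333.79,   11.88]), np.float64(0.3493074517045603), array([[-0.47, -0.08],
       [ 0.28, -0.32],
       [-0.39,  0.23],
       [ 0.59,  0.12]]))
(array([ 526.28, -338.19,   11.95]), np.float64(0.1833163378343997), array([[-0.38,  0.08],
       [ 0.3 ,  0.07],
       [ 0.09, -0.12],
       [-0.03, -0.  ]]))
(array([ 530.02, -336.99,   11.94]), np.float64(0.1780840660026114), array([[-0.2 ,  0.1 ],
       [ 0.16,  0.17],
       [ 0.22, -0.25],
       [-0.17, -0.08]]))
[[125.47 223.9 ]
 [128.13 209.3 ]
 [179.61 218.66]
 [176.95 233.26]]
```

```bash
cat >> h.py <<'E'
def boxpts(x,y,z0,z1): return [[a*x,b*y,c] for a in(-1,1) for b in(-1,1) for c in(z0,z1)]
SW=[boxpts(18,65,0,30),boxpts(9,45,30,85)]
def silh(cam,p,parts,M,up=4,dz=0):
    m=np.zeros((420*up,560*up),np.uint8)
    for b in parts:
        b=np.array(b,float); b[:,2]+=dz
        q=np.array([proj(cam,v,M) for v in rect(*p,b)],np.float32)*up
        cv2.fillConvexPoly(m,cv2.convexHull(q).astype(np.int32),1)
    return m
def silfit(cam,mask,p0,parts,M,up=4,dz=0):
    from scipy.optimize import minimize
    t=cv2.resize(mask.astype(np.uint8),None,fx=up,fy=up,interpolation=cv2.INTER_NEAREST)
    f=lambda q:1-(lambda s:(s&t).sum()/max(1,(s|t).sum()))(silh(cam,(q[0],q[1],q[2]/50),parts,M,up,dz))
    s=minimize(f,[p0[0],p0[1],p0[2]*50],method="Nelder-Mead",options=dict(initial_simplex=np.array([[p0[0]+a,p0[1]+b,p0[2]*50+c] for a,b,c in((0,0,0),(12,0,0),(0,12,0),(0,0,6))]),maxiter=120))
    return s.x[0],s.x[1],np.degrees(s.x[2]/50),s.fun
E
python3 - <<'E'
from h import *
np.set_printoptions(precision=2,suppress=True)
for c,y in(("top",219),("scene",218)):
  M=r.camera_model(c)
  for d in r.trace(c,"sweeper_grip"):
    if abs(d["position"][1]-y)<12 and d["conf"]>.4:
      print(c,d["position"],silfit(c,d["mask"],(535,352,-.18),SW,M))
print(r.sense()["time"])
E
```

```text
top [153.6, 218.6] (np.float64(534.9715765559336), np.float64(348.9285186387643), np.float64(-11.558371260882417), np.float64(0.055090382659049975))
scene [384.2, 218.5] (np.float64(539.1815468535665), np.float64(352.19944380144034), np.float64(-9.665073824304974), np.float64(0.07727559145328522))
1.8
```

```bash
cat >> h.py <<'E'
from scipy.spatial.transform import Rotation as Ro
def plan(x,y,z,yaw):
    s=r.sense(); R0=Ro.from_euler("xyz",s["tcp_rot"],degrees=True)
    R1=Ro.from_euler("xyz",[-90,0,yaw],degrees=True)
    t=R0.inv().apply(np.array([x,y,z])-s["tool_pos"])/1000; w=(R0.inv()*R1).as_rotvec()
    print("t",round(s["time"],2),"pos",s["tool_pos"].round(1),"rot",s["tcp_rot"].round(2),"F",s["ft_force"].round(1),"gap",round(s["finger_gap"],1))
    v=np.r_[t,w]; print("inc",v.round(4).tolist(),"rows>=",round(max(np.linalg.norm(t)/.0625,np.degrees(np.linalg.norm(w))/10.7),1))
E
python3 -c "
from h import *
plan(536,350,220,-101)"
```

```text
t 1.8 pos [201.6 565.1 303.9] rot [-90.    -0.   -19.64] F [-0.   0.3  0.7] gap 86.0
inc [0.3872, 0.0839, -0.0902, -0.0, 1.42, 0.0] rows>= 7.6
```

Request:
arm_command(
  increments=[
    [0.043,0.005,-0.01,0,0.158,0],
    [0.086,0.014,-0.02,0,0.316,0],
    [0.129,0.025,-0.03,0,0.473,0],
    [0.172,0.035,-0.04,0,0.631,0],
    [0.215,0.045,-0.05,0,0.789,0],
    [0.258,0.055,-0.06,0,0.947,0],
    [0.301,0.065,-0.07,0,1.104,0],
    [0.344,0.075,-0.08,0,1.262,0],
    [0.387,0.084,-0.09,0,1.42,0],
    [0.387,0.084,-0.09,0,1.42,0],
  ],
  jaw=-1,
  force=60,
)

```text
time: 3.05
tool_pos: [537.8, 347.8, 218.6]
tcp_rot: [-90.0, -0.1, -101.3]
ft_force: [-1.1, 0.2, -0.6]
finger_gap: 85.5
```

```bash
python3 - <<'E'
from h import *
np.set_printoptions(precision=2,suppress=True)
s=r.sense();print(s["time"],s["tool_pos"],s["tcp_rot"])
M=r.camera_model("wrist");im=r.snapshot("wrist")
a=im[:,:,::-1].copy()
for d in r.trace("wrist","sweeper_grip"):
    print(d["position"],d["conf"],d["mask"].sum())
    if d["conf"]>.5:
        print(silfit("wrist",d["mask"],(536,350,-.19),SW,M,2))
for b in SW:
  for v in rect(536,350,-.19,b): cv2.circle(a,tuple(int(k) for k in proj("wrist",v,M)),3,(0,255,0),-1)
cv2.imwrite("pics/w1.png",a)
E
```

```text
3.05 [537.78 347.8  218.64] [ -90.04   -0.08 -101.3 ]
[280.8, 201.4] 0.97 7799
(np.float64(538.5785366433624), np.float64(353.07916058447836), np.float64(-11.156279181543557), np.float64(0.04395534694913106))
[60.9, 235.2] 0.78 22248
(np.float64(536.0), np.float64(350.0), np.float64(-10.886198107485642), np.float64(1.0))
```

View pics/w1.png

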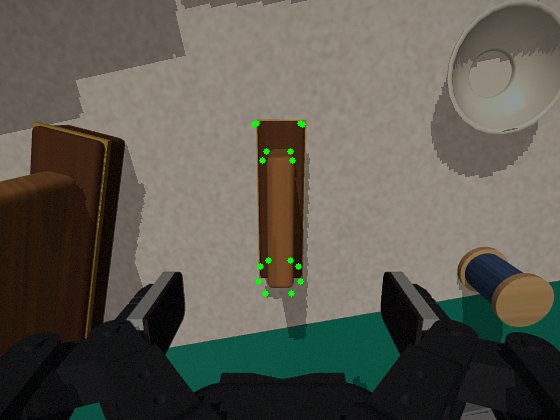

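```bash
python3 -c "
from h import *
plan(538.5,353,115,-101.1)"
```

```text
t 3.15 pos [535.9 350.  219.6] rot [-9.0050e+01 -1.0000e-02 -1.0099e+02] F [-0.4  0.4 -0.2] gap 85.3
inc [-0.0035, 0.1046, 0.0021, 0.0008, 0.002, 0.0002] rows>= 1.7
```

Request:
arm_command(
  increments=[
    [-0.001,0.015,0.001,0,0.002,0],
    [-0.002,0.03,0.002,0,0.002,0],
    [-0.0035,0.045,0.002,0,0.002,0],
    [-0.0035,0.06,0.002,0,0.002,0],
    [-0.0035,0.075,0.002,0,0.002,0],
    [-0.0035,0.085,0.002,0,0.002,0],
    [-0.0035,0.095,0.002,0,0.002,0],
    [-0.0035,0.102,0.002,0,0.002,0],
    [-0.0035,0.105,0.002,0,0.002,0],
    [-0.0035,0.105,0.002,0,0.002,0],
  ],
)

```text
time: 4.4
tool_pos: [538.6, 353.3, 114.9]
tcp_rot: [-90.0, 0.0, -101.1]
ft_force: [-0.3, 0.0, 0.2]
finger_gap: 85.1
```

Request:
arm_command(
  increments=[
    [0,0,0,0,0,0],
    [0,0,0,0,0,0],
    [0,0,0,0,0,0],
    [0,0,0,0,0,0],
    [0,0,0,0,0,0],
    [0,0,0,0,0,0],
    [0,0,0,0,0,0],
    [0,0,0,0,0,0],
    [0,0,0,0,0,0],
    [0,0,0,0,0,0],
  ],
  jaw=1,
  force=70,
)

```text
time: 5.65
tool_pos: [538.6, 353.4, 115.0]
tcp_rot: [-90.0, 0.0, -101.1]
ft_force: [-0.8, 0.3, 2.3]
finger_gap: 17.1
```

```bash
python3 - <<'E'
from h import *
plan(538.5,353,250,-101.1)
im=r.snapshot("wrist");cv2.imwrite("pics/w2.png",im[:,:,::-1])
c,s=np.cos(np.radians(4.65)),np.sin(np.radians(4.65))
for u in(-150,-88,0,90,95,100): print(u,570.5+c*u,24.3+s*u)
E
```

```text
t 5.65 pos [538.6 353.4 115. ] rot [-9.0000e+01  1.0000e-02 -1.0112e+02] F [-0.8  0.3  2.3] gap 17.1
inc [0.0003, -0.135, 0.0, -0.0001, -0.0003, -0.0001] rows>= 2.2
-150 420.993723176662 12.139687897779186
-88 482.78965093030837 17.165950233363787
0 570.5 24.3
90 660.2037660940028 31.59618726133249
95 665.1873086547807 32.001530998073186
100 670.1708512155587 32.406874734813876
```

View pics/w2.png

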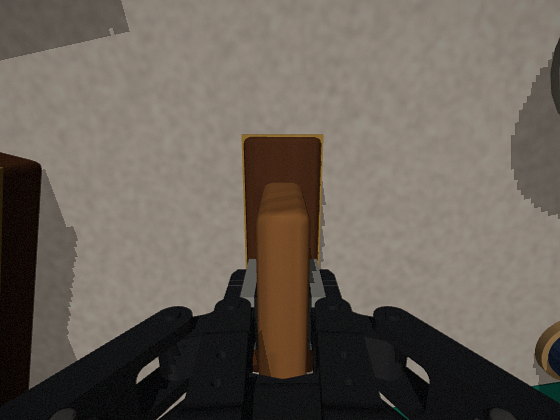

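```bash
python3 - <<'E'
from h import *
t=np.array([538.6,353.4]);yw=np.radians(-101.12);X=np.array([np.cos(yw),np.sin(yw)]);Zv=np.array([-np.sin(yw),np.cos(yw)])
for px in((243,137),(322,137),(245,262),(320,262)):
    p=atz("wrist",px,30)[:2]-t; print(px,p@X,p@Zv)
plan(538.5,353,240,-101.1)
E
```

```text
(243, 137) -63.72874699482766 -17.2558932133656
(322, 137) -63.78727788181126 18.41083001654976
(245, 262) -2.380898006283017 -18.18863500433573
(320, 262) -2.435966404503592 19.56106298679698
t 5.7 pos [538.5 353.4 115. ] rot [ -90.      0.   -101.11] F [-0.6  0.3  3.5] gap 17.2
inc [0.0004, -0.125, 0.0, -0.0001, -0.0002, -0.0] rows>= 2.0
```

```bash
python3 - <<'E'
from h import *
c,s=np.cos(np.radians(4.65)),np.sin(np.radians(4.65))
for px in((267,223.5),(262,225),(277,223.3),(254,201.5)):
    p=atz("top",px,60)[:2]-[570.5,24.3]; print(px,p@[c,s],p@[-s,c])
plan(480.3,18.3,235,-85.35)
E
```

```text
(267, 223.5) -49.844029279764975 31.80028375926741
(262, 225) -52.33231568223751 44.62923603238282
(277, 223.3) -51.904385124104124 6.829092922522961
(254, 201.5) 9.31348553070763 58.86920371656124
t 5.7 pos [538.5 353.4 115. ] rot [ -90.      0.   -101.11] F [-0.6  0.3  3.5] gap 17.2
inc [0.34, -0.12, 0.0074, -0.0001, -0.2751, -0.0] rows>= 5.8
```

Request:
arm_command(
  increments=[
    [0,-0.03,0,0,0,0],
    [0,-0.07,0,0,0,0],
    [0.02,-0.1,0,0,-0.02,0],
    [0.07,-0.12,0.001,0,-0.06,0],
    [0.125,-0.12,0.003,0,-0.1,0],
    [0.18,-0.12,0.004,0,-0.15,0],
    [0.235,-0.12,0.005,0,-0.2,0],
    [0.285,-0.12,0.006,0,-0.24,0],
    [0.325,-0.12,0.007,0,-0.275,0],
    [0.34,-0.12,0.0074,0,-0.275,0],
  ],
)

```text
time: 6.95
tool_pos: [479.5, 16.4, 234.3]
tcp_rot: [-90.1, -0.0, -85.5]
ft_force: [-0.4, -1.0, -2.6]
finger_gap: 17.5
```

```bash
python3 - <<'E'
from h import *
M=r.camera_model("wrist")
im=r.snapshot("wrist");a=im[:,:,::-1].copy()
for p in (570.5,24.3,np.radians(4.65)),:
  for v in rect(*p,[[i*75+k,j*90+l,70] for i in(-1,1) for j in(-1,1) for k in(-15,15) for l in(-15,15)]+[[i*95,j*75,50] for i in(-1,1) for j in(-1,1)]): 
    q=proj("wrist",v,M)
    if abs(q).max()<2000:cv2.circle(a,tuple(int(k) for k in q),2,(0,255,0),-1)
cv2.imwrite("pics/w3.png",a)
im=r.snapshot("scene");cv2.imwrite("pics/s3.png",im[:,:,::-1])
plan(480.3,18.3,167,-85.35)
E
```

```text
t 7.05 pos [479.9  17.2 234.5] rot [-90.03   0.   -85.51] F [-0.1  0.7 -1.8] gap 17.0
inc [-0.0011, 0.0675, 0.0005, 0.0006, -0.0029, -0.0] rows>= 1.1
```

View pics/w3.png

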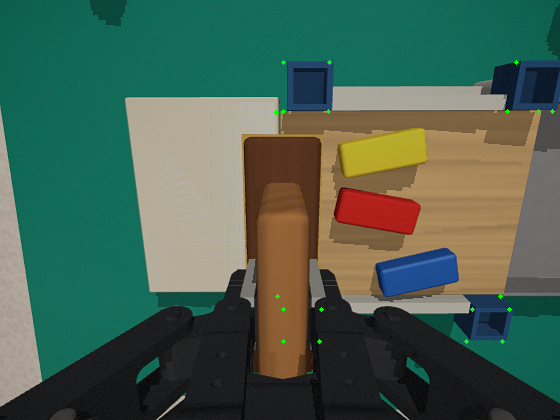

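View pics/s3.png

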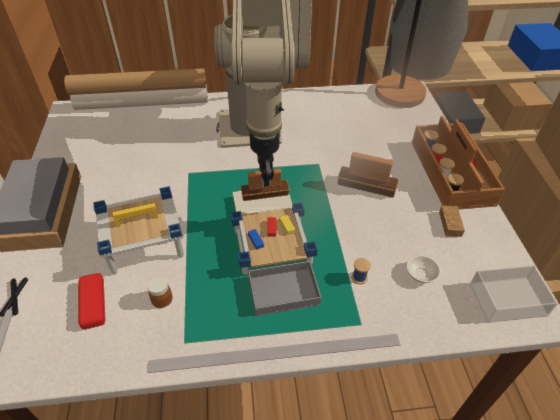

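```bash
python3 - <<'E'
from h import *
plan(480.3,18.3,167,-85.35)
plan(674.7,34,167,-85.35)
E
```

```text
t 7.05 pos [479.9  17.2 234.5] rot [-90.03   0.   -85.51] F [-0.1  0.7 -1.8] gap 17.0
inc [-0.0011, 0.0675, 0.0005, 0.0006, -0.0029, -0.0] rows>= 1.1
t 7.05 pos [479.9  17.2 234.5] rot [-90.03   0.   -85.51] F [-0.1  0.7 -1.8] gap 17.0
inc [-0.0015, 0.0674, 0.1955, 0.0006, -0.0029, -0.0] rows>= 3.3
```

Request:
arm_command(
  increments=[
    [0,0.015,0,0,0,0],
    [0,0.035,0,0,0,0],
    [0,0.053,0,0,0,0],
    [0,0.064,0,0,0,0],
    [0,0.068,0,0,0,0],
    [0,0.068,0.002,0,0,0],
    [0,0.068,0.01,0,0,0],
    [0,0.068,0.02,0,0,0],
    [0,0.068,0.032,0,0,0],
    [0,0.068,0.044,0,0,0],
  ],
)

```text
time: 8.3
tool_pos: [525.1, 21.9, 167.0]
tcp_rot: [-90.0, -0.0, -85.4]
ft_force: [-0.6, 0.5, -1.9]
finger_gap: 17.4
```

```bash
python3 - <<'E'
from h import *
im=r.snapshot("wrist");cv2.imwrite("pics/w4.png",im[:,:,::-1])
plan(674.7,34,167,-85.35)
E
```

```text
t 8.35 pos [526.3  21.9 167.2] rot [-8.990e+01 -1.000e-02 -8.537e+01] F [-1.1  0.7 -1.6] gap 17.4
inc [-0.0001, 0.0005, 0.1489, -0.0017, -0.0003, 0.0001] rows>= 2.4
```

View pics/w4.png

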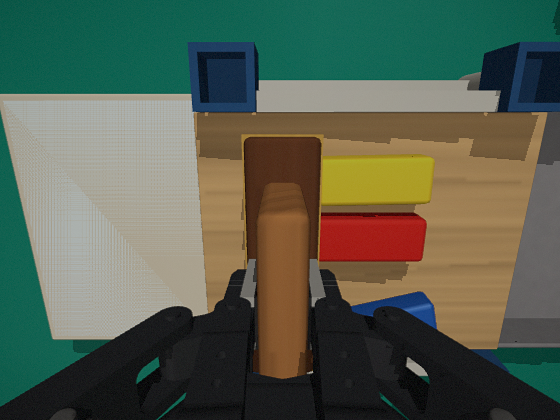

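Request:
arm_command(
  increments=[
    [0,0,0.014,0,0,0],
    [0,0,0.028,0,0,0],
    [0,0,0.042,0,0,0],
    [0,0,0.056,0,0,0],
    [0,0,0.07,0,0,0],
    [0,0,0.084,0,0,0],
    [0,0,0.099,0,0,0],
    [0,0,0.114,0,0,0],
    [0,0,0.13,0,0,0],
    [0,0,0.146,0,0,0],
  ],
)

```text
time: 9.6
tool_pos: [670.0, 33.7, 166.7]
tcp_rot: [-90.1, -0.0, -85.4]
ft_force: [-2.5, -0.8, 1.2]
finger_gap: 17.5
```

```bash
python3 - <<'E'
from h import *
im=r.snapshot("wrist");cv2.imwrite("pics/w5.png",im[:,:,::-1])
a=r.snapshot("scene");
cv2.imwrite("pics/s5.png",cv2.resize(a[150:350,180:380,::-1],None,fx=3,fy=3))
plan(674.7,34,167,-85.35)
E
```

```text
t 9.7 pos [670.8  33.7 166.8] rot [-89.96  -0.   -85.36] F [-0.1 -0.3 -1.7] gap 17.0
inc [0.0, -0.0002, 0.0039, -0.0007, -0.0001, 0.0] rows>= 0.1
```

View pics/w5.png

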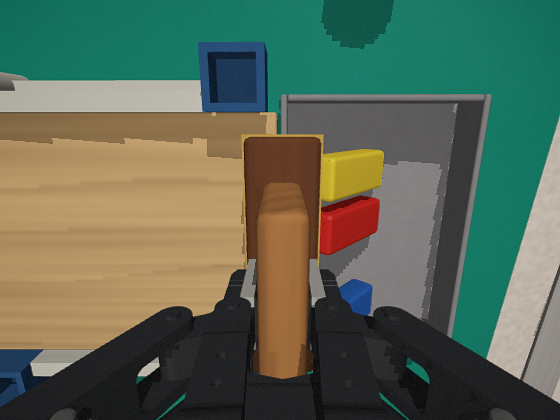

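View pics/s5.png

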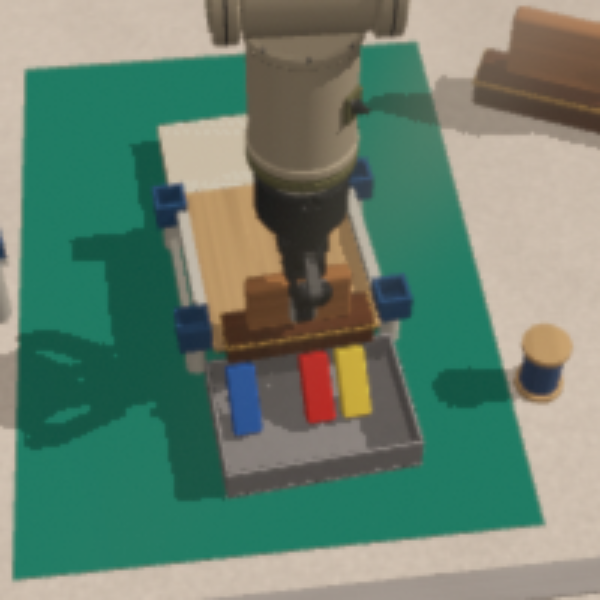

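```bash
python3 - <<'E'
from h import *
plan(538.6,353.4,240,-101.1)
E
```

```text
t 9.7 pos [670.8  33.7 166.8] rot [-89.96  -0.   -85.36] F [-0.1 -0.3 -1.7] gap 17.0
inc [-0.3293, -0.0733, -0.1058, -0.0007, 0.2748, -0.0001] rows>= 5.7
```

Request:
arm_command(
  increments=[
    [0,-0.025,0,0,0,0],
    [0,-0.06,0,0,0,0],
    [-0.015,-0.073,-0.005,0,0.02,0],
    [-0.06,-0.073,-0.02,0,0.06,0],
    [-0.115,-0.073,-0.037,0,0.1,0],
    [-0.17,-0.073,-0.055,0,0.15,0],
    [-0.225,-0.073,-0.072,0,0.2,0],
    [-0.275,-0.073,-0.088,0,0.24,0],
    [-0.315,-0.073,-0.101,0,0.275,0],
    [-0.329,-0.073,-0.106,0,0.275,0],
  ],
)

```text
time: 10.95
tool_pos: [535.7, 355.1, 239.6]
tcp_rot: [-90.0, 0.0, -101.0]
ft_force: [0.5, -0.5, -2.5]
finger_gap: 17.2
```

```bash
python3 - <<'E'
from h import *
np.set_printoptions(precision=1,suppress=True)
a=r.snapshot("scene");t=r.snapshot("top")
cv2.imwrite("pics/s6.png",np.hstack([cv2.resize(x[:,:,::-1],None,fx=3,fy=3) for x in(a[180:340,210:340],t[100:260,210:340])]))
for n in("blue","red","yellow"):
    d=r.trace("top","chalk_%s_mid"%n)
    if d:
        p=atz("top",d[0]["position"],20)[:2]-[573,24.3]; c,s=np.cos(.0812),np.sin(.0812); print(n,d[0]["conf"],d[0]["position"],p@[c,s]-157,p@[-s,c])
plan(538.6,353.4,116,-101.1)
E
```

```text
blue 0.46 [293.0, 157.1] -32.93656259979737 -54.99103083648093
red 0.74 [270.7, 157.3] -27.425366368494736 4.315822741695984
t 11.2 pos [537.9 351.7 239.7] rot [ -90.    -0.  -101.2] F [ 0.1 -0.6 -2. ] gap 17.3
inc [-0.0019, 0.1237, 0.0003, -0.0002, -0.0011, 0.0007] rows>= 2.0
```

View pics/s6.png

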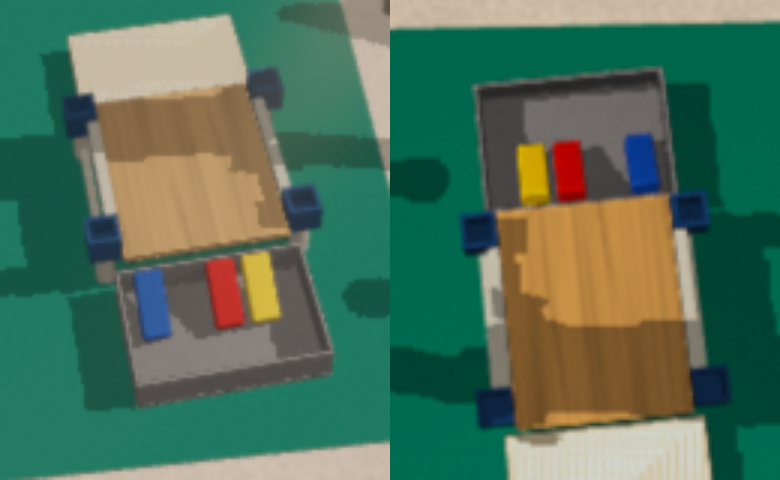

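Request:
arm_command(
  increments=[
    [0,0.015,0,0,0,0],
    [0,0.035,0,0,0,0],
    [0,0.06,0,0,0,0],
    [0,0.085,0,0,0,0],
    [0,0.102,0,0,0,0],
    [0,0.113,0,0,0,0],
    [0,0.119,0,0,0,0],
    [0,0.122,0,0,0,0],
    [0,0.1243,0,0,0,0],
    [0,0.1243,0,0,0,0],
  ],
)

```text
time: 12.45
tool_pos: [537.6, 353.1, 116.0]
tcp_rot: [-90.0, 0.0, -101.1]
ft_force: [-0.3, -0.2, -1.9]
finger_gap: 17.4
```

```bash
python3 - <<'E'
from h import *
plan(538.6,353.4,115,-101.1)
E
```

```text
t 12.45 pos [537.6 353.1 116. ] rot [-8.9970e+01  3.0000e-02 -1.0111e+02] F [-0.3 -0.2 -1.9] gap 17.4
inc [-0.0005, 0.001, 0.001, -0.0006, -0.0003, -0.0005] rows>= 0.0
```

Request:
arm_command(
  increments=[
    [0,0.001,0,0,0,0],
    [0,0.001,0,0,0,0],
    [0,0.001,0,0,0,0],
    [0,0.001,0,0,0,0],
    [0,0.001,0,0,0,0],
    [0,0.001,0,0,0,0],
    [0,0.001,0,0,0,0],
    [0,0.001,0,0,0,0],
    [0,-0.01,0,0,0,0],
    [0,-0.035,0,0,0,0],
  ],
  jaw=-1,
)

```text
time: 13.7
tool_pos: [536.6, 352.5, 150.1]
tcp_rot: [-90.1, -0.1, -101.1]
ft_force: [0.2, -0.3, -0.0]
finger_gap: 85.5
```

```bash
python3 - <<'E'
from h import *
im=r.snapshot("wrist");cv2.imwrite("pics/w7.png",im[:,:,::-1])
plan(525,-336,290,-78)
E
```

```text
t 13.75 pos [538.7 353.8 155.4] rot [ -89.81    0.16 -101.11] F [1.8 0.1 3.3] gap 85.4
inc [0.6791, -0.1361, 0.1199, -0.0038, -0.4034, -0.0021] rows>= 11.2
```

View pics/w7.png

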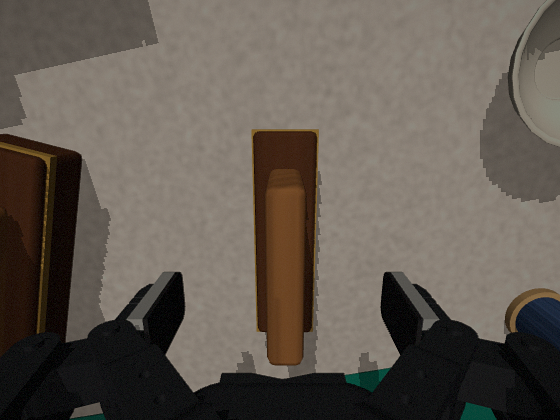

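```bash
python3 - <<'E'
from h import *
plan(573,24.3,330,-85.35)
E
```

```text
t 13.75 pos [538.7 353.8 155.4] rot [ -89.81    0.16 -101.11] F [1.8 0.1 3.3] gap 85.4
inc [0.3162, -0.1751, 0.0977, -0.0036, -0.2751, -0.0023] rows>= 6.0
```

Request:
arm_command(
  increments=[
    [0,-0.05,0,0,0,0],
    [0.02,-0.1,0.006,0,-0.02,0],
    [0.065,-0.14,0.02,0,-0.06,0],
    [0.12,-0.16,0.037,0,-0.11,0],
    [0.175,-0.175,0.054,0,-0.16,0],
    [0.225,-0.18,0.07,0,-0.2,0],
    [0.27,-0.18,0.084,0,-0.24,0],
    [0.303,-0.18,0.094,0,-0.275,0],
    [0.316,-0.18,0.098,0,-0.275,0],
    [0.316,-0.18,0.098,0,-0.275,0],
  ],
)

```text
time: 15.0
tool_pos: [572.7, 23.7, 330.9]
tcp_rot: [-90.0, 0.0, -85.5]
ft_force: [0.3, 1.0, -0.9]
finger_gap: 85.5
```

```bash
cat >> h.py <<'E'
def bluepx(im):
    hsv=cv2.cvtColor(im,cv2.COLOR_RGB2HSV)
    m=((hsv[...,0]>100)&(hsv[...,0]<125)&(hsv[...,1]>110)&(hsv[...,2]>25)).astype(np.uint8)
    n,l,st,ce=cv2.connectedComponentsWithStats(m)
    for i in range(1,n):
        if st[i,4]>60: print(ce[i].round(1),st[i])
    return m
E
python3 - <<'E'
from h import *
s=r.sense()
for k in range(2): im=r.snapshot("wrist")   # settle
s=r.sense();M=r.camera_model("wrist");im=r.snapshot("wrist")
np.savez("base_view.npz",im=im,K=M["intrinsics"],T=M["cam_to_world"],pos=s["tool_pos"],rot=s["tcp_rot"])
print(s["time"],s["tool_pos"],s["tcp_rot"],s["qd"])
bluepx(im); a=im[:,:,::-1].copy()
for v in rect(570.5,24.3,np.radians(4.65),[[i*75+k,j*90+l,70] for i in(-1,1) for j in(-1,1) for k in(-15,15) for l in(-15,15)]):
    q=proj("wrist",v,M); cv2.circle(a,tuple(int(round(k)) for k in q),2,(0,255,0),-1)
cv2.imwrite("pics/w8.png",a)
E
```

```text
15.1 [572.5602961   25.08627292 330.73872227] [-8.99874291e+01  3.07596741e-02 -8.53417882e+01] [ 0.73616521  0.08609786  0.1755625  -0.06548601 -0.00230563 -0.19929624]
[202.9  96.1] [ 185   80   37   34 1178]
[360.4  96.2] [ 342   80   38   34 1193]
[392.6 230.4] [ 369  217   49   29 1074]
[213.8 268.7] [199 253  32  32 922]
[349.9 268.7] [334 253  32  32 929]
```

View pics/w8.png

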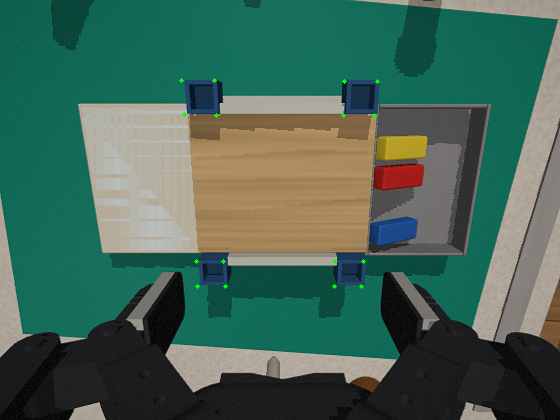

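```bash
cat >> h.py <<'E'
def sockparts(z0,z1):
    return [[[i*75+k,j*90+l,z] for k in(-15,15) for l in(-15,15) for z in(z0,z1)] for i in(-1,1) for j in(-1,1)]
def fillmask(m,excl=lambda c:False):
    n,l,st,ce=cv2.connectedComponentsWithStats(m); o=np.zeros_like(m)
    for i in range(1,n):
        if st[i,4]>150 and not excl(ce[i]):
            cs,_=cv2.findContours((l==i).astype(np.uint8),cv2.RETR_EXTERNAL,cv2.CHAIN_APPROX_NONE); cv2.drawContours(o,cs,-1,1,-1)
    return o
E
python3 - <<'E'
from h import *
d=np.load("base_view.npz");M=dict(intrinsics=d["K"],cam_to_world=d["T"])
m=fillmask(bluepx(d["im"]),lambda c:c[0]>380)
for z0 in(44,48,52,60): print(z0,silfit("wrist",m,(573,24.3,.081),sockparts(z0,70),M,3))
E
```

```text
[202.9  96.1] [ 185   80   37   34 1178]
[360.4  96.2] [ 342   80   38   34 1193]
[392.6 230.4] [ 369  217   49   29 1074]
[213.8 268.7] [199 253  32  32 922]
[349.9 268.7] [334 253  32  32 929]
44 (np.float64(573.4060544209492), np.float64(25.365071476704586), np.float64(4.7337036323367645), np.float64(0.09675272191318407))
48 (np.float64(573.384806373288), np.float64(24.968943636468246), np.float64(4.76597768896501), np.float64(0.07407588499902207))
52 (np.float64(573.3619038630075), np.float64(25.305069878901776), np.float64(4.761948005235479), np.float64(0.0637420322459693))
60 (np.float64(573.4476225945846), np.float64(25.31403419156391), np.float64(4.728996024214692), np.float64(0.10095653718316289))
```

```bash
python3 - <<'E'
from h import *
plan(526,-336,380,-78.1)
E
```

```text
t 15.15 pos [572.5  25.3 330.7] rot [-8.999e+01  3.000e-02 -8.531e+01] F [ 0.7  0.1 -0.4] gap 85.1
inc [0.3562, -0.0495, -0.0759, -0.0002, -0.1258, -0.0004] rows>= 5.9
```

Request:
arm_command(
  increments=[
    [0.02,-0.01,-0.004,0,-0.01,0],
    [0.065,-0.02,-0.014,0,-0.03,0],
    [0.12,-0.03,-0.026,0,-0.05,0],
    [0.175,-0.04,-0.037,0,-0.07,0],
    [0.23,-0.05,-0.049,0,-0.09,0],
    [0.28,-0.05,-0.06,0,-0.11,0],
    [0.32,-0.05,-0.068,0,-0.126,0],
    [0.345,-0.05,-0.074,0,-0.126,0],
    [0.356,-0.05,-0.076,0,-0.126,0],
    [0.356,-0.05,-0.076,0,-0.126,0],
  ],
)

```text
time: 16.4
tool_pos: [526.0, -336.4, 380.4]
tcp_rot: [-90.0, 0.0, -78.1]
ft_force: [0.5, 0.4, 0.5]
finger_gap: 85.7
```

```bash
python3 - <<'E'
from h import *
for k in range(2): im=r.snapshot("wrist")
s=r.sense();M=r.camera_model("wrist");im=r.snapshot("wrist")
print(s["time"],s["tool_pos"],s["tcp_rot"])
m=fillmask(bluepx(im)); a=im[:,:,::-1].copy()
cv2.imwrite("pics/w9m.png",m*255);cv2.imwrite("pics/w9.png",a)
for z0 in(98,102): print(z0,silfit("wrist",m,(525,-336,.208),sockparts(z0,120),M,3))
hsv=cv2.cvtColor(im,cv2.COLOR_RGB2HSV); y=((hsv[...,0]>20)&(hsv[...,0]<32)&(hsv[...,1]>180)&(hsv[...,2]>90)).astype(np.uint8)
n,l,st,ce=cv2.connectedComponentsWithStats(y); i=1+st[1:,4].argmax(); print(ce[i],st[i],cv2.minAreaRect(cv2.findNonZero((l==i).astype(np.uint8))))
E
```

```text
16.5 [ 526.21342212 -335.62855696  380.64996447] [-8.99865693e+01  2.42787238e-02 -7.80626291e+01]
[202.5  97.8] [185  82  37  33 643]
[360.8  97.5] [342  82  38  33 689]
[213.6 269.7] [199 254  30  32 737]
[349.4 269.7] [334 254  32  32 732]
98 (np.float64(527.2882824114444), np.float64(-336.772906819191), np.float64(11.881525304548697), np.float64(0.08951179861076897))
102 (np.float64(526.9415195421273), np.float64(-336.663631786207), np.float64(12.050484180799698), np.float64(0.064579157045345))
[281.58992806 192.93165468] [ 274  136   16  117 1668] ((281.4999694824219, 193.99996948242188), (115.99998474121094, 14.999998092651367), 90.0)
```

View pics/w9.png

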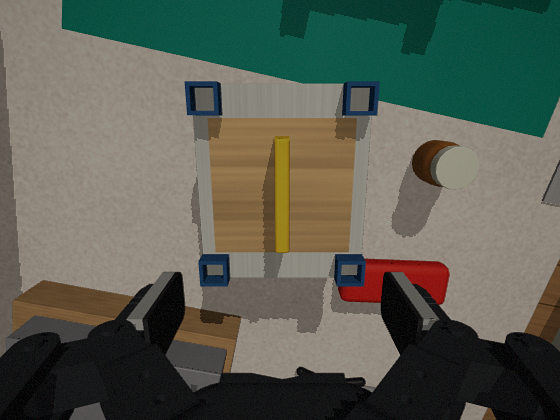

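```bash
python3 - <<'E'
from h import *
plan(526.8,-336.7,191,-78.0)
E
```

```text
t 16.55 pos [ 526.2 -335.6  380.7] rot [-8.998e+01  1.000e-02 -7.805e+01] F [ 0.2 -0.2 -0.8] gap 85.8
inc [0.0012, 0.1897, 0.0003, -0.0003, -0.0009, -0.0002] rows>= 3.0
```

Request:
arm_command(
  increments=[
    [0.001,0.02,0,0,-0.001,0],
    [0.001,0.055,0,0,-0.001,0],
    [0.001,0.095,0,0,-0.001,0],
    [0.001,0.13,0,0,-0.001,0],
    [0.001,0.155,0,0,-0.001,0],
    [0.001,0.17,0,0,-0.001,0],
    [0.001,0.18,0,0,-0.001,0],
    [0.001,0.186,0,0,-0.001,0],
    [0.001,0.1895,0,0,-0.001,0],
    [0.001,0.1895,0,0,-0.001,0],
  ],
)

```text
time: 17.8
tool_pos: [526.0, -338.1, 191.5]
tcp_rot: [-90.0, -0.0, -78.1]
ft_force: [0.2, 0.2, 0.1]
finger_gap: 84.8
```

Request:
arm_command(
  increments=[
    [0,0,0,0,0,0],
    [0,0,0,0,0,0],
    [0,0,0,0,0,0],
    [0,0,0,0,0,0],
    [0,0,0,0,0,0],
    [0,0,0,0,0,0],
    [0,0,0,0,0,0],
    [0,0,0,0,0,0],
    [0,0,0,0,0,0],
    [0,0,0,0,0,0],
  ],
  jaw=1,
  force=90,
)

```text
time: 19.05
tool_pos: [526.1, -338.0, 191.4]
tcp_rot: [-90.0, -0.0, -78.1]
ft_force: [3.2, 0.3, 3.0]
finger_gap: 12.4
```

```bash
python3 - <<'E'
from h import *
plan(572.8,25,315,-85.25)
s=r.sense();M=r.camera_model("wrist");im=r.snapshot("wrist");cv2.imwrite("pics/w10.png",im[:,:,::-1])
m=fillmask(bluepx(im));
for z0 in(100,102): print(z0,silfit("wrist",m,(526.8,-336.7,.2094),sockparts(z0,120),M,2))
E
```

```text
t 19.05 pos [ 526.1 -338.   191.4] rot [-8.997e+01 -3.000e-02 -7.808e+01] F [3.2 0.3 3. ] gap 12.4
inc [-0.3455, -0.1236, 0.1208, -0.0006, 0.1252, 0.0004] rows>= 6.2
[97.6 64. ] [  44   23  107   85 6073]
[467.7  63.8] [ 414   23  108   85 6422]
100 (np.float64(526.9125985467715), np.float64(-336.77614641986315), np.float64(12.033639328815731), np.float64(0.2718351999816583))
102 (np.float64(527.0287834847214), np.float64(-336.67912343732087), np.float64(12.028934683935415), np.float64(0.2595811051693404))
```

View pics/w10.png

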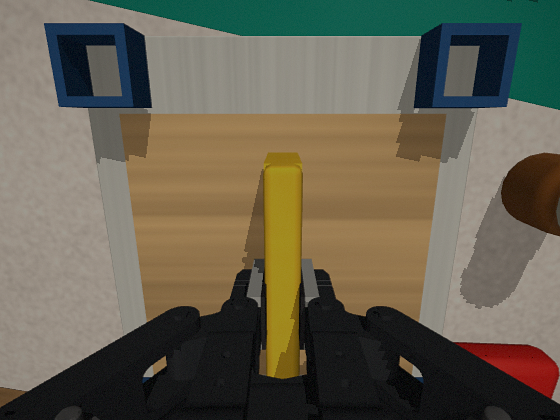

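```bash
python3 - <<'E'
from h import *
plan(572.5,24.1,300,-85.35)
E
```

```text
t 19.1 pos [ 526.1 -338.   191.4] rot [-8.997e+01 -2.000e-02 -7.808e+01] F [2.1 0.  4.2] gap 12.6
inc [-0.3446, -0.1087, 0.1203, -0.0005, 0.1269, 0.0003] rows>= 6.1
```

Request:
arm_command(
  increments=[
    [0,-0.015,0,0,0,0],
    [0,-0.04,0,0,0,0],
    [0,-0.07,0,0,0,0],
    [-0.008,-0.095,0.003,0,0.004,0],
    [-0.03,-0.109,0.01,0,0.01,0],
    [-0.065,-0.109,0.023,0,0.025,0],
    [-0.105,-0.109,0.037,0,0.04,0],
    [-0.145,-0.109,0.051,0,0.055,0],
    [-0.185,-0.109,0.065,0,0.07,0],
    [-0.225,-0.109,0.079,0,0.085,0],
  ],
)

```text
time: 20.35
tool_pos: [555.8, -100.2, 299.5]
tcp_rot: [-90.1, 0.0, -83.0]
ft_force: [1.2, -0.0, -4.9]
finger_gap: 12.7
```

Request:
arm_command(
  increments=[
    [-0.035,0,0.012,0,0.012,0],
    [-0.065,0,0.023,0,0.022,0],
    [-0.09,0,0.031,0,0.031,0],
    [-0.108,0,0.037,0,0.037,0],
    [-0.117,0,0.04,0,0.042,0],
    [-0.12,0,0.0413,0,0.042,0],
    [-0.12,0,0.0413,0,0.042,0],
    [-0.12,0,0.0413,0,0.042,0],
    [-0.12,0,0.0413,0,0.042,0],
    [-0.12,0,0.0413,0,0.042,0],
  ],
)

```text
time: 21.6
tool_pos: [582.9, 22.4, 300.1]
tcp_rot: [-90.0, -0.0, -85.4]
ft_force: [0.7, 0.6, -5.4]
finger_gap: 12.5
```

```bash
python3 - <<'E'
from h import *
plan(572.5,24.1,300,-85.35)
M=r.camera_model("wrist");im=r.snapshot("wrist");cv2.imwrite("pics/w11.png",im[:,:,::-1])
a=r.snapshot("scene");cv2.imwrite("pics/s11.png",cv2.resize(a[130:330,150:380,::-1],None,fx=3,fy=3))
m=fillmask(bluepx(im));
plan(572.5,24.1,250,-85.35)
E
```

```text
t 21.6 pos [582.9  22.4 300.1] rot [-90.    -0.   -85.39] F [ 0.7  0.6 -5.4] gap 12.5
inc [-0.0026, 0.0001, -0.0102, -0.0, -0.0006, 0.0] rows>= 0.2
[97.4 64.2] [  44   23  107   85 6023]
[467.5  64.3] [ 414   23  107   85 6337]
t 21.7 pos [582.9  22.5 300.1] rot [-90.    -0.   -85.37] F [ 0.3  0.5 -5.5] gap 12.8
inc [-0.0024, 0.0501, -0.0103, 0.0, -0.0004, 0.0] rows>= 0.8
```

View pics/w11.png

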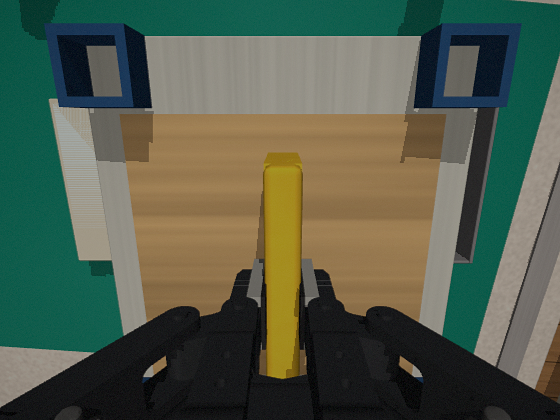

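View pics/s11.png

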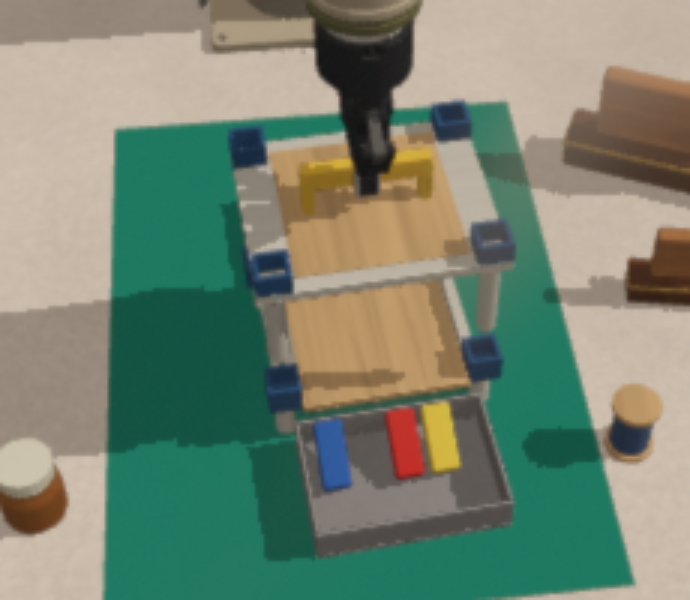

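Request:
arm_command(
  increments=[
    [-0.001,0,-0.003,0,-0.0003,0],
    [-0.0025,0,-0.008,0,-0.0003,0],
    [-0.0025,0,-0.0103,0,-0.0003,0],
    [-0.0025,0.005,-0.0103,0,-0.0003,0],
    [-0.0025,0.013,-0.0103,0,-0.0003,0],
    [-0.0025,0.021,-0.0103,0,-0.0003,0],
    [-0.0025,0.027,-0.0103,0,-0.0003,0],
    [-0.0025,0.03,-0.0103,0,-0.0003,0],
    [-0.0025,0.03,-0.0103,0,-0.0003,0],
    [-0.0025,0.03,-0.0103,0,-0.0003,0],
  ],
)

```text
time: 22.95
tool_pos: [572.7, 24.3, 270.5]
tcp_rot: [-90.0, -0.0, -85.3]
ft_force: [-0.0, -0.3, -4.1]
finger_gap: 12.8
```

```bash
python3 - <<'E'
from h import *
im=r.snapshot("wrist")
a=r.snapshot("scene");cv2.imwrite("pics/s12.png",cv2.resize(a[170:290,200:340,::-1],None,fx=5,fy=5,interpolation=cv2.INTER_CUBIC))
plan(572.5,24.1,250,-85.35)
E
```

```text
t 23.05 pos [572.7  24.3 270.5] rot [-89.96  -0.   -85.34] F [-0.2 -0.7 -5.2] gap 12.7
inc [0.0002, 0.0205, -0.0002, -0.0007, 0.0001, 0.0] rows>= 0.3
```

View pics/s12.png

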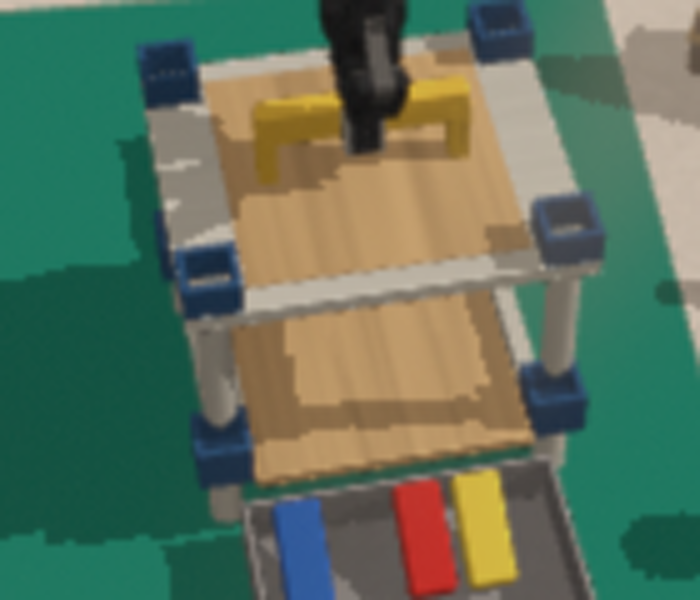

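Request:
arm_command(
  increments=[
    [0,0.002,0,0,0,0],
    [0,0.004,0,0,0,0],
    [0,0.006,0,0,0,0],
    [0,0.008,0,0,0,0],
    [0,0.01,0,0,0,0],
    [0,0.012,0,0,0,0],
    [0,0.014,0,0,0,0],
    [0,0.016,0,0,0,0],
    [0,0.018,0,0,0,0],
    [0,0.018,0,0,0,0],
  ],
)

```text
time: 24.3
tool_pos: [572.3, 24.3, 251.8]
tcp_rot: [-90.0, 0.0, -85.3]
ft_force: [-1.3, -0.8, -5.4]
finger_gap: 12.5
```

Request:
arm_command(
  increments=[
    [0,0.001,0,0,0,0],
    [0,0.002,0,0,0,0],
    [0,0.0035,0,0,0,0],
    [0,0.005,0,0,0,0],
    [0,0.0065,0,0,0,0],
    [0,0.008,0,0,0,0],
    [0,0.009,0,0,0,0],
    [0,0.01,0,0,0,0],
    [0,0.0105,0,0,0,0],
    [0,0.0105,0,0,0,0],
  ],
)

```text
time: 25.55
tool_pos: [572.4, 24.3, 241.6]
tcp_rot: [-90.0, -0.0, -85.3]
ft_force: [0.2, -1.0, -4.7]
finger_gap: 12.4
```

```bash
python3 - <<'E'
from h import *
plan(572.5,24.1,241,-85.35)
E
```

```text
t 25.55 pos [572.4  24.3 241.6] rot [-90.01  -0.   -85.34] F [ 0.2 -1.  -4.7] gap 12.4
inc [0.0002, 0.0006, 0.0, 0.0001, 0.0002, 0.0] rows>= 0.0
```

Request:
arm_command(
  increments=[
    [0,0.0003,0,0,0,0],
    [0,0.0006,0,0,0,0],
    [0,0.0009,0,0,0,0],
    [0,0.0012,0,0,0,0],
    [0,0.0012,0,0,0,0],
    [0,0.0012,0,0,0,0],
    [0,0.0012,0,0,0,0],
    [0,0.0012,0,0,0,0],
    [0,0.0012,0,0,0,0],
    [0,0.0012,0,0,0,0],
  ],
)

```text
time: 26.8
tool_pos: [572.6, 24.3, 241.4]
tcp_rot: [-90.0, -0.0, -85.3]
ft_force: [-4.8, -0.4, 5.2]
finger_gap: 12.3
```

```bash
python3 - <<'E'
from h import *
plan(572.5,24.1,241,-85.35)
a=r.snapshot("scene");cv2.imwrite("pics/s13.png",cv2.resize(a[170:290,200:340,::-1],None,fx=5,fy=5,interpolation=cv2.INTER_CUBIC))
E
```

```text
t 26.8 pos [572.6  24.3 241.4] rot [-8.996e+01 -1.000e-02 -8.534e+01] F [-4.8 -0.4  5.2] gap 12.3
inc [0.0002, 0.0004, -0.0001, -0.0006, 0.0002, 0.0002] rows>= 0.0
```

View pics/s13.png

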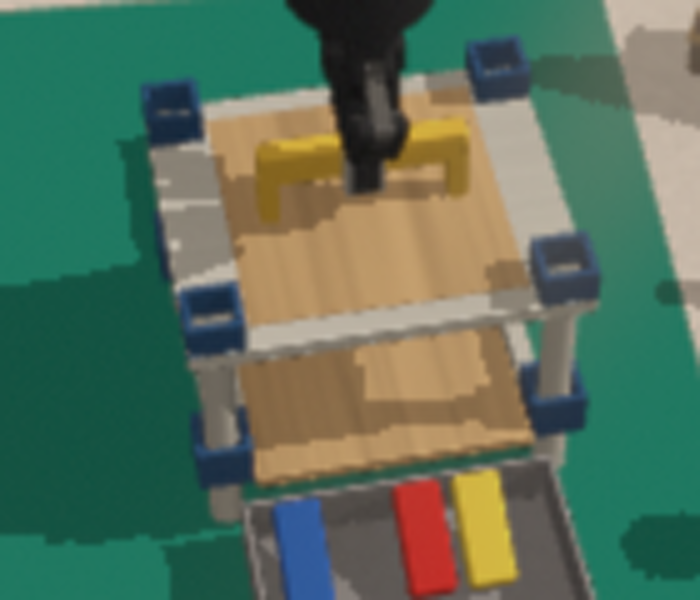

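Request:
arm_command(
  increments=[
    [0,0,0,0,0,0],
    [0,0,0,0,0,0],
    [0,0,0,0,0,0],
    [0,0,0,0,0,0],
    [0,0,0,0,0,0],
    [0,0,0,0,0,0],
    [0,0,0,0,0,0],
    [0,0,0,0,0,0],
    [0,0,0,0,0,0],
    [0,0,0,0,0,0],
  ],
  jaw=-1,
)

```text
time: 28.1
tool_pos: [572.5, 24.3, 240.4]
tcp_rot: [-90.0, -0.0, -85.3]
ft_force: [-0.6, -0.7, 0.5]
finger_gap: 85.6
```

Request:
arm_command(
  increments=[
    [0,-0.01,0,0,0,0],
    [0,-0.03,0,0,0,0],
    [0,-0.055,0,0,0,0],
    [0,-0.08,0,0,0,0],
    [0,-0.105,0,0,0,0],
    [0,-0.125,0,0,0,0],
    [0,-0.138,0,0,0,0],
    [0,-0.14,0,0,0,0],
    [0,-0.14,0,0,0,0],
    [0,-0.14,0,0,0,0],
  ],
)

```text
time: 29.35
tool_pos: [572.1, 24.3, 379.1]
tcp_rot: [-90.1, 0.0, -85.3]
ft_force: [-0.7, -0.2, -0.0]
finger_gap: 85.4
```

```bash
python3 - <<'E'
from h import *
s=r.sense();M=r.camera_model("wrist");im=r.snapshot("wrist");cv2.imwrite("pics/w14.png",im[:,:,::-1])
m=fillmask(bluepx(im),lambda c:c[1]>330)
print(silfit("wrist",m,(572.5,24.3,.0812),sockparts(152,170),M,2))
a=r.snapshot("scene");cv2.imwrite("pics/s14.png",a[:,:,::-1])
plan(572.5,24.1,380,-85.35)
for d in r.trace("scene","sweeper_grip"):
    if abs(d["position"][1]-218)<12: print(silfit("scene",d["mask"],(538,353,-.19),SW,r.camera_model("scene")))
E
```

```text
[415.    2.8] [403   0  26   8 147]
[189.4  90.8] [ 168   72   45   40 1061]
[377.8  91. ] [ 355   72   46   40 1104]
[391.4 216.8] [379 206  26  24 480]
[204.9 291.5] [ 187  273   37   38 1073]
[362.1 291.5] [ 344  273   37   38 1109]
(np.float64(574.2004304302262), np.float64(25.54481149124338), np.float64(4.820026009059633), np.float64(0.11588556161638652))
t 29.45 pos [572.2  24.3 379.4] rot [-9.009e+01  1.000e-02 -8.535e+01] F [0.6 1.4 0. ] gap 85.4
inc [0.0003, -0.0006, 0.0003, 0.0016, 0.0001, -0.0002] rows>= 0.0
(np.float64(539.4981496101225), np.float64(353.13964160723515), np.float64(-11.9122247174725), np.float64(0.10544625035642996))
```

View pics/w14.png

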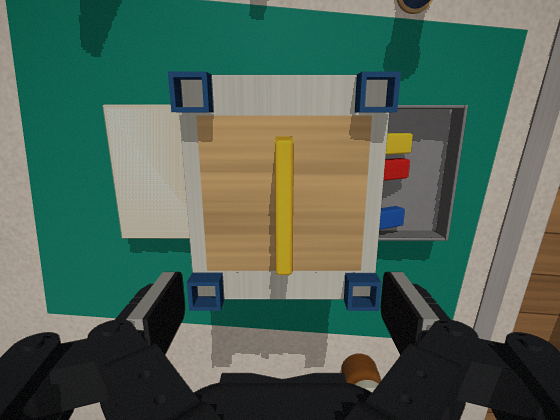

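View pics/s14.png

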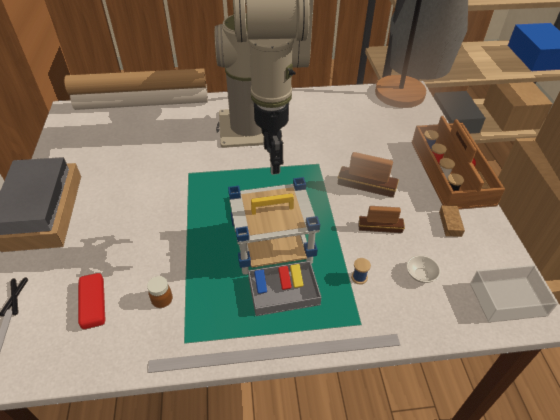

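```bash
python3 -c "
from bench import r
print(r.hand_in())"
```

```text
the job is handed in; nothing more can be done
None
```

I finished the job and handed it in at about 29.5 s of the 67 s allowed; the hand-in gave no verdict.

- **Sweeper:** I took the smaller one by its grip plate. After one pass along the deck I stood it back where it had been and let go. The last scene picture shows it upright, fitted at about (539, 353) mm.
- **Chalk:** All three blocks are in the tray, and the gripper never came near them. They lie tilted against the tray's deck-side wall, about 30 mm from its centre, because each front end dropped to the floor. I estimate their centres at about 27 mm high, under the 45 mm limit.
- **Frame:** I lowered it until it touched the socket floors at the height expected for fully home, with the force shifting about 10 N at contact. After letting go, the wrist camera put it about 1 mm and 0.06° from its measured base pose. The outline overlap was weaker here (0.88, against 0.94 before).
- **Bystanders and clearance:** The spool and jar look unmoved in the pictures. The gripper stopped about 140 mm above the bar, touching nothing.

**Disagreements:** The top camera placed the base about 3 mm nearer in x than the wrist camera did. I used the wrist value with a correction of about 1 mm taken from the grasped frame, and the posts went in without resistance. On the way to the base I misjudged one move by about 10 mm in x because the tool had turned, and corrected it before lowering.

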